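Load a sprung cell into the otoscope charger

TASK

Take the longer of the two round cells from the white rack and fit it in the charger's empty bay: press its flat end against the coil spring with the nub end raised, then roll the nub end down past the retaining lip and let the spring ease it home, so that it lies flat in the bay with the nub under the lip. Be gentle: more than about 20 newtons on the charger will damage it. Leave the shorter cell and the other things on the desk where they are.

Things in the scene. Friction and masses are not known exactly. Their poses are not given: they have to be found in the camera images.
- long_cell: The cell to load: grey round cell, 21 mm diameter, 70 mm long overall (68 mm body with square edges plus a steel nub 8 mm across and 2 mm long at one end), about 70 g; a narrow white band marks the nub end. Origin at mid-length (35 mm from either end) on its axis; x runs along the axis toward the nub. It may be turned any way about x.
- long_cell_nub (a point): Outer end of the long cell's nub, on its axis, 35 mm from the origin along +x.
- short_cell: Like the long cell but only 50 mm long; stays in the rack. Origin at mid-length on its axis, x toward its nub.
- rack: Fixed white rack, base 62 x 125 x 8 mm, origin under its centre. Two places for cells lying along its x, at y = -32.5 and +32.5 mm; either may hold the long cell, nub to +x, axis 24 mm above the desk. V ribs 6 mm thick at x = -20 and +20 mm leave 34 mm for fingers between them, down to the base.
- charger: Fixed white charger, base 160 x 86 x 14 mm, origin under its centre, x along the bay from spring end to lip end, z up. A grey carriage on it holds the bay, centred on y = 0, and is clamped at an unreported shift s of up to 11 mm either way along x, to be found by feel; it holds firm. The charger takes at most 22 N from the cell.
- spring_mid (a point): Centre of the spring plate's face for s = 0 (does not follow s): charger x = -16, z = 32.5 mm. Steel plate 18 x 18 mm facing +x, on a coil spring; slides toward -x, 0.8 N per mm, no preload, damped 25 N s/m, hard stop at 16 mm. Housing from 20 to 42 mm behind its face, top z = 44 mm.
- lip_mid (a point): Middle of the lip's free edge for s = 0 (does not follow s): charger x = 45, z = 49 mm, 61 mm from the plate at rest. Lip 26 mm wide, 3 mm thick, underside z = 47.5, overhangs the end wall (x = 50) by 5 mm toward the spring. To pass it the 70 mm cell must push the plate in 9 mm if level (7 N); pressed at 0.5 rad tilt, 10 mm (8 N) leaves room to roll it level about its middle.
- seat_mid (a point): Middle of the seated cell for s = 0 (does not follow s): charger x = 15, z = 34 mm. Home: axis level at this height (up to 3 mm higher is still under the lip), nub on the end wall under the lip, plate in 4 mm (3 N). The cell rests in two shallow V saddles (sides rise 25 degrees, top z = 27 mm), from 32 to 22 mm toward the spring and 17 to 29 mm toward the lip; between them fingers have room down to z = 17 mm.
- vial_a: Bystander: small white vial 22 x 47 mm, origin under its centre.
- vial_b: Bystander: small white vial 22 x 47 mm, origin under its centre.
- tape: Bystander: roll of tape lying flat, 100 mm across, 25 mm high, origin under its centre.
- blister: Bystander: flat tablet blister 42 x 95 x 5 mm, origin under its centre.
Not all that is in view belongs to the job. Leave any blue look-alike of the long_cell alone. There is more than one size of the charger; the job needs the largest.

How it is judged:
By the outcome, as a careful person would: the job done as asked, in the order asked, and still so for the second after the job is handed in, with the robot touching nothing.
It also fails if it takes over 58 s, if anything falls off the work surface, if the arm or the gripper's body presses on something with over 40 N, if the wrist force passes 120 N, or if a joint passes its speed limit or range.

ROBOT

A 6-joint arm with a two-finger parallel gripper is mounted at the origin on a cart in front of the work surface, level with it; the furniture and walls round the work are solid. World frame = base frame: x ahead of the robot, y to its left, z up, the work surface at z = 0. Lengths are in mm, angles in degrees, forces in N, time in s.
With the tool pointing down it reaches from about 350 to 850 mm from the base axis. Payload 8.1 kg.
Tool frame: the origin (TCP) lies midway between the tips of the shut fingers; the grasp point (between the pads) lies 19 mm behind it; z points along the fingers, y is the line along which they close (so a half turn about z gives the same grasp; the last joint's range is limited). The gripper opens to 93 mm and grips with 3 to 60 N. Pads are 15 mm wide; open, the fingers measure 128 mm over their backs; the gripper's body (75 mm by 188 mm) begins 65 mm behind the grasp point.
Start: joints at [71.253, 7.471, 85.268, -0, 87.261, -4.893], TCP at [143.648, 582.555, 218.635] pointing down, gripper open.
Joint ranges: [-169.43, 169.43], [-51.17, 129.36], [1.28, 143.12], [-76.62, 256.62], [0, 156.53], [-152.29, 152.29]. Speed limits (degrees/s): [136.94, 136.94, 159.86, 180, 180, 180].

INTERFACE

Orientations are given as [roll, pitch, yaw] about the fixed x, y, z axes, in that order (R = Rz(yaw) Ry(pitch) Rx(roll)).
In Python, from plant import status, vision, arm gives the robot as it stands.
- The arm moves only by the tool send_rows, never from a script. Its argument "series" is a list of rows, each an object with "dp": the shift along the tool's x, y, z normalised to -1 to 1, where 1 is 0.075 m, a list of three; "twist": the turn, a rotation vector about the tool's x, y, z normalised to -1 to 1, where 1 is 0.5 rad, a list of three; "grip": the closure, from 0 (fully open) to 1 (shut). A call has 1 to 8 rows; each row shifts and turns the commanded pose from where the row before left it, along the tool's axes as they then stand; what a row does not reach is not made up. A row lasts 1/10 s, in which the tool goes at most 50 mm and 8.59 degrees, less where a joint would pass 70% of its speed; a pose out of reach is approached as far as the arm can. A call with a number of a shift or a turn outside -1 to 1 is refused whole. A call with a gripper value outside its range is refused whole. The fingers move at their own pace and stop on an object; "force" is the grip in N (left out, the last holds). Time passes only in rows, so rows that do not move let the fingers close. It gives the time, the measured TCP pose, the force, the opening and the grip force at its end, in the units of the state.
- status.sense(): the state, without advancing time (a new reading comes with each control period).
- vision.read_camera(name): name is "scene" or "top" or "wrist"; returns a dict with "color" (420x560x3 uint8, blue, green, red), "z_map" (420x560 float32, mm along the optical axis (not along the pixel's ray), 0 where there is no reading), "fx", "fy", "cx", "cy" (pixels), "origin" and "attitude" of the camera in the world; the wrist camera has in their place "tool_from_camera" (4x4, takes a point from camera to tool coordinates, whose origin is the TCP and whose axes are the flange's). Camera axes: x right, y down, z forward; pixel columns grow to the right and rows downward; lengths in mm; the calibration is good to about 2 mm. A picture is of the moment at which its call begins: read the wrist's pose just before it.
- arm.sign_off(): hands the job in; it is judged then, once.
The state is a dict: "time": time; "joints": joint angles; "dq": joint speeds; "tau": joint torques, N m; "tcp_pos": TCP position; "ee_rot": TCP orientation; "force": force on the tool from outside, world axes, zero at the start; "moment": the same for the moment, N m; "grip_width": finger opening in mm; "gripper_force": force on a finger pad.
Only numpy, scipy, OpenCV 4.12 (cv2) and the standard library are available. Lean on these libraries where they do the work, as an engineer would, in place of code of your own. Each camera call takes 0.05 s, during which the arm holds its last target. There are 200 camera calls.

## Working session

There is one attempt and no reset: what is moved stays moved. The work goes in short steps, Python scripts to look and compute and a tool call to move; the robot and the scene stay as the last step left them, time stands still between calls to the robot, and variables do not carry over. Pictures are saved under pics/ and viewed, at most 10 in all, crops included, and the job is handed in when it is done.

Besides the shell and the picture viewer there is one more tool, called after "Request:" as name([rows], argument=value, ...), one row to a line, values as JSON. send_rows: Moves the arm, as the interface text tells. Its arguments: {"type":"object","properties":{"series":{"type":"array","items":{"type":"object","properties":{"dp":{"type":"array","items":{"type":"number"}},"twist":{"type":"array","items":{"type":"number"}},"grip":{"type":"number"}}}},"force":{"type":"number"}},"required":["series"]}

```bash
mkdir -p pics; ls; cat > h.py <<'E'
import numpy as np, cv2
from scipy.spatial.transform import Rotation as R
from plant import status, vision, arm
def rot(a):
    a=np.array(a,float)
    return a if a.shape==(3,3) else R.from_euler('xyz',a,degrees=True).as_matrix() if a.size==3 else R.from_quat(a).as_matrix()
def look(name):
    s=status.sense(); c=vision.read_camera(name)
    if name=='wrist':
        T=np.array(c['tool_from_camera']); Rt=rot(s['ee_rot'])
        Rc=Rt@T[:3,:3]; o=Rt@T[:3,3]+np.array(s['tcp_pos'])
    else: Rc=rot(c['attitude']); o=np.array(c['origin'])
    z=c['z_map']; v,u=np.mgrid[:z.shape[0],:z.shape[1]]
    P=np.stack([(u-c['cx'])/c['fx']*z,(v-c['cy'])/c['fy']*z,z],-1)@Rc.T+o
    P[z==0]=np.nan
    return c,P,Rc,o
E
python3 - <<'E'
from h import *
print(status.sense())
for n in ['top','scene']:
    c,P,Rc,o=look(n); cv2.imwrite(f'pics/{n}0.png',c['color']); np.savez(f'{n}0.npz',P=P,c=c['color'],o=o,Rc=Rc)
    print(n,c['attitude'],o,c['fx'],c['cx'],c['cy'],P[210,280])
E
```

```text
pics
{'time': 0.0, 'joints': array([ 7.12537134e+01,  7.51526443e+00,  8.53293313e+01, -2.17405768e-04,
        8.72619084e+01, -4.89080442e+00]), 'dq': array([-0.07909844, -0.03114929, -0.07523081,  0.01417787, -0.03131249,
        0.02491453]), 'tau': array([ 1.18017197e-03, -5.59872508e+01, -4.91747725e+01,  7.68468459e-02,
        3.58113565e-02, -9.21874357e-05]), 'tcp_pos': array([143.45543729, 582.00554764, 217.58533008]), 'ee_rot': array([-1.79893865e+02, -8.86387798e-03,  1.66144520e+02]), 'force': array([ 0.32646595, -0.9973967 , -0.45229708]), 'moment': array([-0.04596982,  0.02374882, -0.01294493]), 'gripper_force': 0.0, 'grip_width': 92.88649628761475}
top [-174.30532912    0.93210865  -90.12879903] [ 459.7671836   206.50070221 1306.25354179] 482.44833357331953 284.2260462877946 210.6268844255727 [591.64518599 238.9111799    2.02570922]
scene [-141.41355433    0.96029199  -34.33084198] [ 199.45006443 -380.00639857  939.04347589] 412.8476030982115 274.8460582002399 208.00256720113344 [ 6.17169953e+02  2.33059652e+02 -1.06785082e-01]
```

View pics/top0.png

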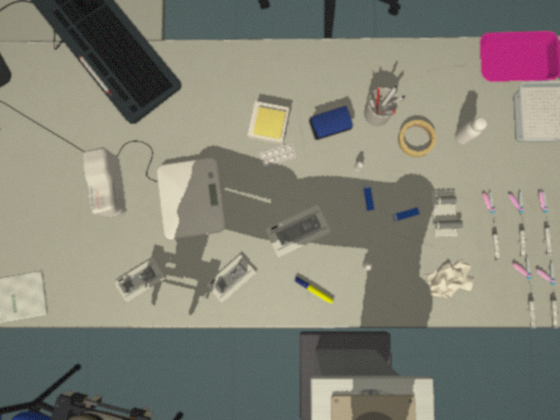

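View pics/scene0.png

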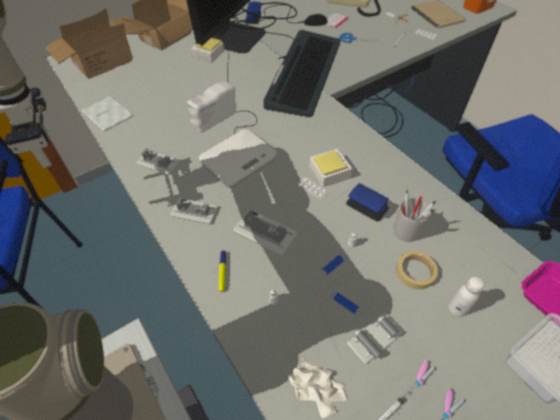

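Top view: the largest charger is at about (300,230) with two smaller ones at (235,275) and (140,278). The rack is at (447,212) with two cells. Blue look-alikes lie at (369,198) and (406,214), vials at about (360,160) and (368,267), tape at (417,138), blister at (277,154).

```bash
python3 - <<'E'
from h import *
d=np.load('top0.npz'); P=d['P'];c=d['c']
e=np.load('scene0.npz')
for n,(r0,r1,c0,c1) in dict(ch=(195,260,260,340),rk=(180,245,425,470)).items():
    p=P[r0:r1,c0:c1].reshape(-1,3); 
    for lo,hi in [(5,80)]:
        q=p[(p[:,2]>lo)&(p[:,2]<hi)]; r=cv2.minAreaRect(q[:,:2].astype(np.float32)); print(n,len(q),r, np.percentile(q[:,2],[5,25,50,75,95]).round(1))
def crop(img,r0,r1,c0,c1,k): return cv2.resize(img[r0:r1,c0:c1],None,fx=k,fy=k,interpolation=cv2.INTER_CUBIC)
a=crop(c,190,265,260,345,5); b=crop(c,180,245,425,475,5)
s=crop(e['c'],205,255,225,305,5); t=crop(e['c'],310,365,340,405,5)
W=np.zeros((600,800,3),np.uint8)
for im,y,x in [(a,0,0),(b,0,440),(s,380,0)]:
    h,w=min(im.shape[0],600-y),min(im.shape[1],800-x); W[y:y+h,x:x+w]=im[:h,:w]
W[330:600,440:765]=t[:270,:325]
cv2.imwrite('pics/crop1.png',W)
q=P[190:265:2,260:345:4,2]
for row in P[200:262:3,265:335:3,2]: print(' '.join('%3.0f'%x for x in row))
E
```

```text
ch 2068 ((545.54248046875, 186.45095825195312), (213.92843627929688, 173.14212036132812), 89.75120544433594) [ 6.2 12.9 15.5 18.5 45.1]
rk 1129 ((584.5324096679688, -212.40696716308594), (118.2821044921875, 174.04734802246094), 89.25532531738281) [ 5.5  7.8 10.6 30.5 36.4]
 -0  -2   4  -1   1   0  -1  -1   3   5  -1   1   4   2   4   2  -2   5  -0   1   0   3  -2   2
 -3   1   3  -5  -0   3  -5   0  -4   1  -2  -0  -2  -1   1   1   8  -0  -4   0   2  -2   3   2
  1   0   0  -2  -1   4  -3   0  -0  -0  -3   0   2  -5  -3   4  14  13  15   4   0   4   2   2
  5   1   1  -3   0  -2   3   1   5   0   0   0   2   2 nan  18  19  11  14  -1   2  -0  -1   2
 -0   0   2  -2   6   1  -0   5   1   1  -0  -2  10  16  15  14  14  14  13  15   4   3  -0   3
  4  -2  -1  -0  -3   3  -1   0  -0   1  14  19  12  11  11  17  17  42  12  15   1   5   1  -1
 -2  -0   2  -0   2  -1   1   7  15  15  17  16  15  14  17  48  50  42  17  18  12   2   1   3
  2   1  -2  -5   1   9  13  14   9  19  13  14  22  15  17  46  50  39  18  12  13   1  -5  -1
  1   5  -2  13  12  16  18  13  16  17  16  19  19  33  1
[... 489 characters left out ...]
  13  -3   4   4   2  -0   1
  1   2  13  17  13  53  51  19  22  16  18  15  13  18  13   9   2   4  -3  -1  -1   3   3  -0
  0  -1   3  12  19  16  18  15  13  18  13  18  10   3   3  -0  -2   1   1   1  -7   0   2   2
 -2  -2  -0  15  16  15  14  10  15  13  14  -1  -1   3  -2   3   2   1  -2   4   4   1   3 nan
  4   5  -3   7  13  12  21  13  15   7  -1   1   3   3   1   4   5   2  -3  -5   1   3  -1   4
  2   0   1  -7  15  19  12  -3   1  -0   1   1  -0   1  -1   2  -1   1   2  -2  -2   1   1   5
  3   6  -2   7   0   3  -0   3   5   1  -4  -1   5  -1   6  -5   5   3   3   3  -1   2   4   5
 -2  -1   3   6  -2  -2   6  -2  -1   4   7  -2  -3   0   4  -4   2   8   3  -1   4  -0   1   7
```

View pics/crop1.png

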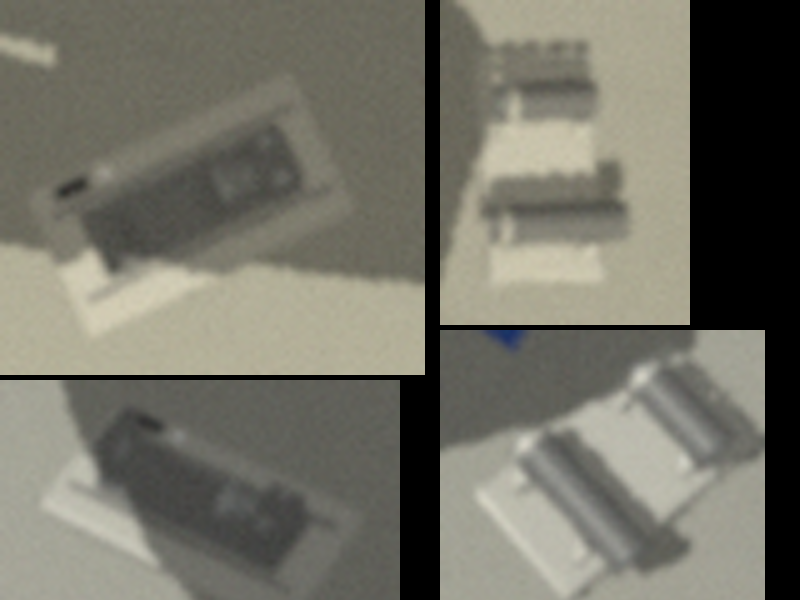

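The crops show the long cell in the near slot of the rack, with its white band (nub) toward +y. On the charger, the tall lip end is at lower left and the spring at upper right. I'll fit the poses roughly, then look with the wrist camera.

```bash
cat >> h.py <<'E'
def plan(pos,rpy,n,start=None):
    """rows (dp,twist normalised) from the present (or given) pose to the target in n equal steps"""
    if start is None:
        s=status.sense(); start=(s['tcp_pos'],s['ee_rot'])
    p=np.array(start[0],float); A=R.from_euler('xyz',start[1],degrees=True); B=R.from_euler('xyz',rpy,degrees=True)
    rv=(A.inv()*B).as_rotvec()/n; d=(np.array(pos)-p)/n; out=[]
    for i in range(n):
        dp=A.inv().apply(d)/75; A=A*R.from_rotvec(rv); p=p+d
        print({'dp':dp.round(3).tolist(),'twist':(rv/.5).round(3).tolist()})
def big(P,box,lo,hi):
    r0,r1,c0,c1=box; m=((P[r0:r1,c0:c1,2]>lo)&(P[r0:r1,c0:c1,2]<hi)).astype(np.uint8)
    m=cv2.morphologyEx(m,cv2.MORPH_OPEN,np.ones((3,3),np.uint8))
    n,l,st,_=cv2.connectedComponentsWithStats(m); k=1+st[1:,4].argmax()
    return P[r0:r1,c0:c1][l==k]
E
python3 - <<'E'
from h import *
P=np.load('top0.npz')['P']
q=big(P,(195,260,260,340),8,80); print(len(q),cv2.minAreaRect(q[:,:2].astype(np.float32)),q.mean(0))
h=q[q[:,2]>40]; print(h[h[:,0]<530].mean(0),h[h[:,0]>560].mean(0) if (h[:,0]>560).any() else '')
q=big(P,(180,245,425,470),4,80); print(len(q),cv2.minAreaRect(q[:,:2].astype(np.float32)),q.mean(0))
plan([500,150,330],[180,0,115],13)
E
```

```text
1873 ((536.5133666992188, 190.54971313476562), (85.8704605102539, 159.702392578125), 24.82709312438965) [535.89355697 190.92793024  18.9782551 ]
[514.70284042 236.78706464  50.78493093] [565.6946502  149.8300897   44.78620981]
1009 ((583.0804443359375, -206.64450073242188), (69.51836395263672, 122.2822265625), 89.8763427734375) [ 578.35892641 -202.660426     18.12871603]
{'dp': [-0.461, -0.343, -0.115], 'twist': [-0.0, 0.0, 0.137]}
{'dp': [-0.484, -0.31, -0.115], 'twist': [-0.0, 0.0, 0.137]}
{'dp': [-0.504, -0.277, -0.115], 'twist': [-0.0, 0.0, 0.137]}
{'dp': [-0.521, -0.241, -0.115], 'twist': [-0.0, 0.0, 0.137]}
{'dp': [-0.537, -0.205, -0.115], 'twist': [-0.0, 0.0, 0.137]}
{'dp': [-0.55, -0.168, -0.115], 'twist': [-0.0, 0.0, 0.137]}
{'dp': [-0.56, -0.129, -0.115], 'twist': [-0.0, 0.0, 0.137]}
{'dp': [-0.567, -0.091, -0.115], 'twist': [-0.0, 0.0, 0.137]}
{'dp': [-0.572, -0.052, -0.115], 'twist': [-0.0, 0.0, 0.137]}
{'dp': [-0.574, -0.012, -0.115], 'twist': [-0.0, 0.0, 0.137]}
{'dp': [-0.574, 0.027, -0.115], 'twist': [-0.0, 0.0, 0.137]}
{'dp': [-0.571, 0.067, -0.115], 'twist': [-0.0, 0.0, 0.137]}
{'dp': [-0.565, 0.106, -0.115], 'twist': [-0.0, 0.0, 0.137]}
```

Request:
send_rows([
  {"dp":[-0.461,-0.343,-0.115],"twist":[0,0,0.137],"grip":0},
  {"dp":[-0.484,-0.31,-0.115],"twist":[0,0,0.137],"grip":0},
  {"dp":[-0.504,-0.277,-0.115],"twist":[0,0,0.137],"grip":0},
  {"dp":[-0.521,-0.241,-0.115],"twist":[0,0,0.137],"grip":0},
  {"dp":[-0.537,-0.205,-0.115],"twist":[0,0,0.137],"grip":0},
  {"dp":[-0.55,-0.168,-0.115],"twist":[0,0,0.137],"grip":0},
  {"dp":[-0.56,-0.129,-0.115],"twist":[0,0,0.137],"grip":0},
  {"dp":[-0.567,-0.091,-0.115],"twist":[0,0,0.137],"grip":0},
])

```text
time: 0.9
tcp_pos: [363.8, 315.1, 287.6]
ee_rot: [-180.0, -0.0, 134.6]
force: [0.5, 0.4, 0.7]
grip_width: 92.9
gripper_force: 0.0
```

Request:
send_rows([
  {"dp":[-0.572,-0.052,-0.115],"twist":[0,0,0.137],"grip":0},
  {"dp":[-0.574,-0.012,-0.115],"twist":[0,0,0.137],"grip":0},
  {"dp":[-0.574,0.027,-0.115],"twist":[0,0,0.137],"grip":0},
  {"dp":[-0.571,0.067,-0.115],"twist":[0,0,0.137],"grip":0},
  {"dp":[-0.565,0.106,-0.115],"twist":[0,0,0.137],"grip":0},
  {"dp":[0,0,0],"twist":[0,0,0],"grip":0},
  {"dp":[0,0,0],"twist":[0,0,0],"grip":0},
])

```text
time: 1.6
tcp_pos: [500.8, 150.0, 330.2]
ee_rot: [-179.9, -0.0, 115.0]
force: [-1.0, -0.2, 0.4]
grip_width: 93.0
gripper_force: 0.0
```

```bash
python3 - <<'E'
from h import *
s=status.sense(); print(s['time'],s['tcp_pos'],s['ee_rot'],s['force'])
c,P,Rc,o=look('wrist'); print(c['tool_from_camera'].round(2),c['fx'],o); cv2.imwrite('pics/w1.png',c['color']); np.savez('w1.npz',P=P,c=c['color'],o=o,Rc=Rc)
E
```

```text
1.6 [500.79628961 150.00702066 330.22858356] [-1.79944823e+02 -3.31068368e-02  1.15026874e+02] [-1.03454827 -0.22783041  0.36758499]
[[-0.0000e+00 -9.5000e-01 -3.0000e-01  8.3540e+01]
 [ 1.0000e+00 -0.0000e+00 -0.0000e+00 -4.0000e-02]
 [-0.0000e+00 -3.0000e-01  9.5000e-01 -1.6484e+02]
 [ 0.0000e+00  0.0000e+00  0.0000e+00  1.0000e+00]] 362.97313208073865 [465.59720885 225.66951284 495.11723532]
```

View pics/w1.png

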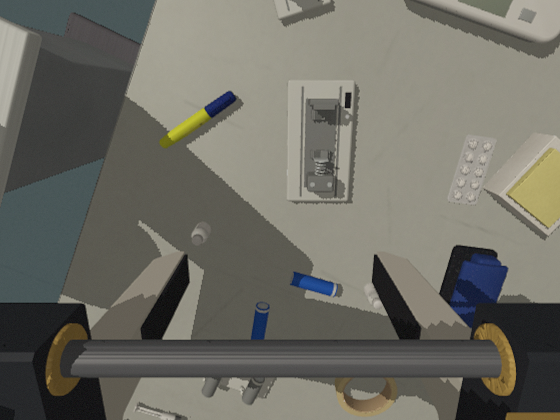

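The wrist view shows the charger upright at (322,140), with the lip at the top (323,107), the coil at (320,163) and the housing at (320,183). Next I'll measure it in the charger frame.

```bash
python3 - <<'E'
from h import *
d=np.load('w1.npz'); P=d['P'];c=d['c']
q=big(P,(65,215,270,375),7,80); r=cv2.minAreaRect(q[:,:2].astype(np.float32)); print(len(q),r,np.median(q[:,2]))
ctr=np.array(r[0]); a=np.radians(114.83); ex=np.array([np.cos(a),np.sin(a)]); ey=np.array([-ex[1],ex[0]])
g=P[70:210,275:370]; X=(g[...,:2]-ctr)@ex; Y=(g[...,:2]-ctr)@ey; Z=g[...,2]
rows=[]
m=np.isfinite(Z)&(abs(Y)<8)
for x in range(-78,80,2):
    k=m&(abs(X-x)<1.2); 
    if k.any(): rows.append((x,*np.percentile(Z[k],[10,50,90]).round(0).astype(int)))
print(rows)
k=(Z>38)&(Z<70); 
for s in (-1,1):
    kk=k&(X*s>0); print(s,np.percentile(X[kk],[2,10,50,90,98]).round(1),np.percentile(Y[kk],[2,10,50,90,98]).round(1),np.median(Z[kk]))
crop=cv2.resize(c[70:210,275:370],None,fx=4,fy=4,interpolation=cv2.INTER_CUBIC); cv2.imwrite('pics/w1c.png',crop)
E
```

```text
7868 ((538.4775390625, 191.20150756835938), (86.00386047363281, 159.39166259765625), 24.750152587890625) 13.748472653785228
[(-78, np.int64(11), np.int64(12), np.int64(13)), (-76, np.int64(12), np.int64(13), np.int64(14)), (-74, np.int64(12), np.int64(13), np.int64(14)), (-72, np.int64(12), np.int64(13), np.int64(14)), (-70, np.int64(12), np.int64(13), np.int64(14)), (-68, np.int64(12), np.int64(13), np.int64(14)), (-66, np.int64(13), np.int64(13), np.int64(15)), (-58, np.int64(40), np.int64(41), np.int64(42)), (-56, np.int64(42), np.int64(43), np.int64(44)), (-54, np.int64(42), np.int64(43), np.int64(44)), (-52, np.int64(42), np.int64(43), np.int64(44)), (-50, np.int64(42), np.int64(43), np.int64(44)), (-48, np.int64(42), np.int64(43), np.int64(44)), (-46, np.int64(42), np.int64(43), np.int64(44)), (-44, np.int64(42), np.int64(43), np.int64(44)), (-42, np.int64(42), np.int64(43), np.int64(44)), (-40, np.int64(42), np.int64(43), np.int64(44)), (-38, np.int64(24), np.int64(41), np.int64(43)), (-36, np.int64(21), np.int64(31), np.int64(41)), (-34, np.int64(15), np.int64(17), np.int64(3
[... 2164 characters left out ...]
4(51)), (58, np.int64(12), np.int64(14), np.int64(50)), (60, np.int64(12), np.int64(13), np.int64(14)), (62, np.int64(12), np.int64(13), np.int64(14)), (64, np.int64(12), np.int64(13), np.int64(14)), (66, np.int64(12), np.int64(13), np.int64(14)), (68, np.int64(12), np.int64(13), np.int64(14)), (70, np.int64(12), np.int64(13), np.int64(14)), (72, np.int64(12), np.int64(13), np.int64(14)), (74, np.int64(12), np.int64(13), np.int64(14)), (76, np.int64(11), np.int64(13), np.int64(13)), (78, np.int64(12), np.int64(12), np.int64(13))]
-1 [-58.2 -55.4 -45.7 -35.5 -16.9] [-15.7 -12.2   0.3  13.4  16.2] 42.511547677145415
1 [44.4 45.6 51.3 55.9 57. ] [-15.8 -11.7   0.2  12.2  16.4] 49.33054150220596
```

View pics/w1c.png

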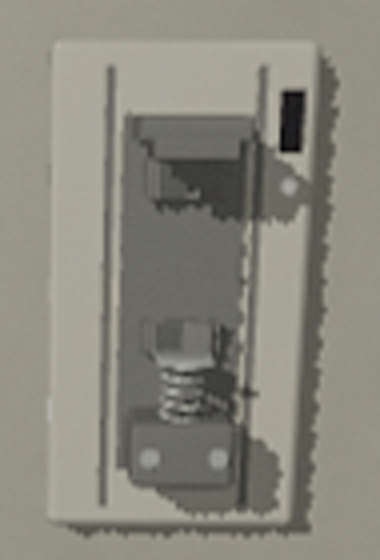

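```bash
python3 - <<'E'
from h import *
plan([555,-215,200],[180,0,90],9)
E
```

```text
{'dp': [-0.525, -0.156, 0.193], 'twist': [-0.0, -0.0, 0.097]}
{'dp': [-0.532, -0.131, 0.193], 'twist': [-0.0, -0.0, 0.097]}
{'dp': [-0.538, -0.105, 0.193], 'twist': [-0.0, -0.0, 0.097]}
{'dp': [-0.542, -0.078, 0.193], 'twist': [-0.0, -0.0, 0.097]}
{'dp': [-0.546, -0.052, 0.193], 'twist': [-0.0, -0.0, 0.097]}
{'dp': [-0.547, -0.025, 0.193], 'twist': [-0.0, -0.0, 0.097]}
{'dp': [-0.548, 0.001, 0.193], 'twist': [-0.0, -0.0, 0.097]}
{'dp': [-0.547, 0.028, 0.193], 'twist': [-0.0, -0.0, 0.097]}
{'dp': [-0.545, 0.055, 0.193], 'twist': [-0.0, -0.0, 0.097]}
```

Request:
send_rows([
  {"dp":[-0.525,-0.156,0.193],"twist":[0,0,0.097],"grip":0},
  {"dp":[-0.532,-0.131,0.193],"twist":[0,0,0.097],"grip":0},
  {"dp":[-0.538,-0.105,0.193],"twist":[0,0,0.097],"grip":0},
  {"dp":[-0.542,-0.078,0.193],"twist":[0,0,0.097],"grip":0},
  {"dp":[-0.546,-0.052,0.193],"twist":[0,0,0.097],"grip":0},
  {"dp":[-0.547,-0.025,0.193],"twist":[0,0,0.097],"grip":0},
  {"dp":[-0.548,0.001,0.193],"twist":[0,0,0.097],"grip":0},
  {"dp":[-0.547,0.028,0.193],"twist":[0,0,0.097],"grip":0},
])

```text
time: 2.45
tcp_pos: [549.5, -173.9, 214.1]
ee_rot: [-180.0, -0.0, 93.0]
force: [1.2, 0.5, 0.3]
grip_width: 92.9
gripper_force: 0.0
```

Request:
send_rows([
  {"dp":[-0.545,0.055,0.193],"twist":[0,0,0.097],"grip":0},
  {"dp":[0,0,0],"twist":[0,0,0],"grip":0},
  {"dp":[0,0,0],"twist":[0,0,0],"grip":0},
])

```text
time: 2.75
tcp_pos: [555.3, -213.8, 199.3]
ee_rot: [-179.9, -0.1, 90.2]
force: [0.1, 1.0, 0.4]
grip_width: 92.6
gripper_force: 0.0
```

```bash
python3 - <<'E'
from h import *
s=status.sense(); print(s['time'],s['tcp_pos'],s['ee_rot'],s['force'])
c,P,Rc,o=look('wrist'); cv2.imwrite('pics/w2.png',c['color']); np.savez('w2.npz',P=P,c=c['color'],o=o,Rc=Rc)
E
```

```text
2.75 [ 555.30243305 -213.83290854  199.32619357] [-1.79888626e+02 -8.86558297e-02  9.01619933e+01] [0.09467805 1.01936162 0.37832489]
```

View pics/w2.png

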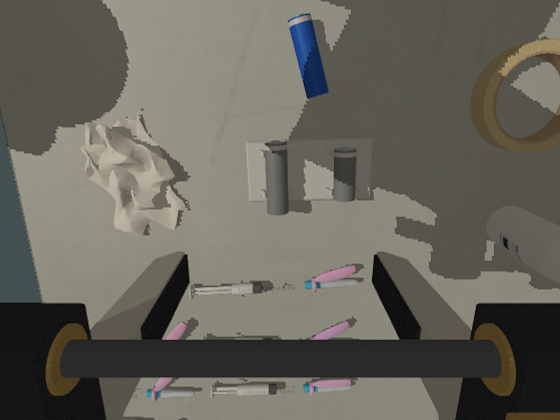

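The wrist view shows the rack at (308,170). The long cell runs from the nub at (276,142) to its flat end at (278,214), and the short cell is at (345,175).

```bash
python3 - <<'E'
from h import *
d=np.load('w2.npz'); P=d['P']
q=big(P,(125,225,235,380),4,60); print(cv2.minAreaRect(q[:,:2].astype(np.float32)),np.median(q[:,2]))
for b in [(130,225,250,305),(140,210,320,370)]:
    q=big(P,b,24,60); print(len(q),cv2.minAreaRect(q[:,:2].astype(np.float32)),np.percentile(q[:,2],[50,95]),q.mean(0), q[:,:2].min(0),q[:,:2].max(0))
E
```

```text
((584.02587890625, -205.04588317871094), (124.7009506225586, 70.34213256835938), 2.1153388023376465) 7.638686508702079
1562 ((551.4537963867188, -206.24864196777344), (20.65595817565918, 70.33075714111328), 1.8267978429794312) [31.8474294  33.97467381] [ 551.51590924 -205.31312336   31.21904527] [ 540.60251488 -241.59628162] [ 562.6629834  -171.08402892]
1150 ((616.2415771484375, -202.67813110351562), (20.937332153320312, 50.47572326660156), 1.2769851684570312) [31.81728877 33.97625857] [ 615.17505142 -201.94801689   31.07498467] [ 605.44847811 -227.95150248] [ 627.0931029  -177.43784855]
```

```bash
python3 - <<'E'
from h import *
plan([551.4,-206.2,60],[180,0,91.8],4)
E
```

```text
{'dp': [0.023, -0.014, 0.467], 'twist': [-0.0, -0.0, -0.014]}
{'dp': [0.023, -0.014, 0.467], 'twist': [-0.0, -0.0, -0.014]}
{'dp': [0.024, -0.014, 0.467], 'twist': [-0.0, -0.0, -0.014]}
{'dp': [0.024, -0.014, 0.467], 'twist': [-0.0, -0.0, -0.014]}
```

Request:
send_rows([
  {"dp":[0.023,-0.014,0.467],"twist":[0,0,-0.014],"grip":0.52},
  {"dp":[0.023,-0.014,0.467],"twist":[0,0,-0.014],"grip":0.52},
  {"dp":[0.024,-0.014,0.467],"twist":[0,0,-0.014],"grip":0.52},
  {"dp":[0.024,-0.014,0.467],"twist":[0,0,-0.014],"grip":0.52},
  {"dp":[0,0,0],"twist":[0,0,0],"grip":0.52},
  {"dp":[0,0,0],"twist":[0,0,0],"grip":0.52},
  {"dp":[0,0,0],"twist":[0,0,0],"grip":0.52},
])

```text
time: 3.5
tcp_pos: [553.5, -208.0, 63.6]
ee_rot: [179.8, 0.1, 91.8]
force: [-0.9, 0.1, -0.6]
grip_width: 45.4
gripper_force: 0.0
```

```bash
python3 - <<'E'
from h import *
for i in range(4):
    vision.read_camera('top') if i else 0
    s=status.sense(); print(s['time'],s['tcp_pos'].round(2),s['ee_rot'].round(2),s['force'].round(2))
plan([551.4,-206.2,11],[180,0,91.8],3)
E
```

```text
3.5 [ 553.54 -208.03   63.57] [1.7978e+02 1.1000e-01 9.1790e+01] [-0.9   0.06 -0.55]
3.55 [ 553.63 -208.36   63.67] [1.7975e+02 1.2000e-01 9.1760e+01] [ 0.38 -0.56  0.41]
3.6 [ 553.5  -208.52   63.44] [1.7976e+02 1.2000e-01 9.1750e+01] [0.75 0.44 0.27]
3.65 [ 553.16 -208.56   63.  ] [1.7979e+02 1.0000e-01 9.1730e+01] [0.1  0.61 0.17]
{'dp': [0.011, -0.008, 0.231], 'twist': [0.002, 0.001, -0.001]}
{'dp': [0.011, -0.008, 0.231], 'twist': [0.002, 0.001, -0.001]}
{'dp': [0.011, -0.008, 0.231], 'twist': [0.002, 0.001, -0.001]}
```

Request:
send_rows([
  {"dp":[0.012,-0.009,0.16],"twist":[0,0,0],"grip":0.52},
  {"dp":[0.012,-0.009,0.16],"twist":[0,0,0],"grip":0.52},
  {"dp":[0.01,-0.009,0.14],"twist":[0,0,0],"grip":0.52},
  {"dp":[0,0,0],"twist":[0,0,0],"grip":0.52},
  {"dp":[0,0,0],"twist":[0,0,0],"grip":0.52},
])

```text
time: 4.15
tcp_pos: [548.6, -205.2, 24.9]
ee_rot: [-179.9, -0.0, 91.7]
force: [0.8, -0.3, -0.3]
grip_width: 45.0
gripper_force: 0.0
```

```bash
python3 - <<'E'
from h import *
s=status.sense(); print(s['time'],s['tcp_pos'].round(2),s['ee_rot'].round(2),s['force'].round(2))
plan([551.4,-206.2,11],[180,0,91.8],1)
E
```

```text
4.15 [ 548.64 -205.18   24.91] [-1.799e+02 -5.000e-02  9.171e+01] [ 0.83 -0.31 -0.33]
{'dp': [-0.015, 0.037, 0.185], 'twist': [-0.003, -0.002, -0.003]}
```

Request:
send_rows([
  {"dp":[-0.015,0.032,0.09],"twist":[0,0,0],"grip":0.52},
  {"dp":[0,0,0.09],"twist":[0,0,0],"grip":0.52},
  {"dp":[0,0,0],"twist":[0,0,0],"grip":0.52},
  {"dp":[0,0,0],"twist":[0,0,0],"grip":0.52},
  {"dp":[0,0,0],"twist":[0,0,0],"grip":0.52},
  {"dp":[0,0,0],"twist":[0,0,0],"grip":0.52},
])

```text
time: 4.75
tcp_pos: [552.0, -206.6, 12.7]
ee_rot: [180.0, 0.0, 91.7]
force: [0.3, 1.0, 1.2]
grip_width: 44.7
gripper_force: 0.0
```

Request:
send_rows([
  {"dp":[0,0,0],"twist":[0,0,0],"grip":1},
  {"dp":[0,0,0],"twist":[0,0,0],"grip":1},
  {"dp":[0,0,0],"twist":[0,0,0],"grip":1},
  {"dp":[0,0,0],"twist":[0,0,0],"grip":1},
  {"dp":[0,0,0],"twist":[0,0,0],"grip":1},
], force=40)

```text
time: 5.25
tcp_pos: [551.3, -206.6, 12.4]
ee_rot: [-179.9, -0.0, 91.7]
force: [-4.2, 0.6, 2.9]
grip_width: 20.4
gripper_force: 40.0
```

```bash
python3 - <<'E'
from h import *
s=status.sense(); print(s['time'],s['tcp_pos'].round(2),s['ee_rot'].round(2),s['force'].round(2),s['grip_width'],s['gripper_force'])
E
```

```text
5.25 [ 551.33 -206.56   12.39] [-179.94   -0.     91.72] [-4.2   0.59  2.89] 20.357268126436505 40.000938177108765
```

```bash
cat >> h.py <<'E'
CT=np.array([538.5,191.2]); YW=114.8; H=11.6
EX=np.array([np.cos(np.radians(YW)),np.sin(np.radians(YW))]); EY=np.array([-EX[1],EX[0]])
def pose(xm,zm,th):
    x=xm-0.3*np.cos(th)+H*np.sin(th); z=zm-0.3*np.sin(th)-H*np.cos(th)
    return [*(CT+EX*x),z],[180,-np.degrees(th),YW]
def mid():
    s=status.sense(); Rt=rot(s['ee_rot']); m=s['tcp_pos']+Rt@np.array([.3,0,-H]); f=s['force']
    print('t%.2f'%s['time'],'mid x,y,z',((m[:2]-CT)@EX).round(2),((m[:2]-CT)@EY).round(2),m[2].round(2),'rpy',s['ee_rot'].round(2),'F',(f[:2]@EX).round(2),(f[:2]@EY).round(2),f[2].round(2),'grip',s['grip_width'].round(1),round(s['gripper_force'],1))
E
python3 - <<'E'
from h import *
s=status.sense(); p=s['tcp_pos']
plan(*pose(32,110,.5),10,start=(p+[0,0,120],s['ee_rot']))
E
```

```text
{'dp': [0.576, -0.021, 0.044], 'twist': [0.02, 0.099, -0.079]}
{'dp': [0.574, 0.003, 0.072], 'twist': [0.02, 0.099, -0.079]}
{'dp': [0.569, 0.026, 0.1], 'twist': [0.02, 0.099, -0.079]}
{'dp': [0.562, 0.05, 0.128], 'twist': [0.02, 0.099, -0.079]}
{'dp': [0.553, 0.073, 0.155], 'twist': [0.02, 0.099, -0.079]}
{'dp': [0.541, 0.096, 0.181], 'twist': [0.02, 0.099, -0.079]}
{'dp': [0.527, 0.119, 0.206], 'twist': [0.02, 0.099, -0.079]}
{'dp': [0.511, 0.142, 0.23], 'twist': [0.02, 0.099, -0.079]}
{'dp': [0.493, 0.164, 0.253], 'twist': [0.02, 0.099, -0.079]}
{'dp': [0.473, 0.186, 0.276], 'twist': [0.02, 0.099, -0.079]}
```

Request:
send_rows([
  {"dp":[0,0,-0.1],"twist":[0,0,0],"grip":1},
  {"dp":[0,0,-0.4],"twist":[0,0,0],"grip":1},
  {"dp":[0,0,-0.5],"twist":[0,0,0],"grip":1},
  {"dp":[0,0,-0.4],"twist":[0,0,0],"grip":1},
  {"dp":[0,0,-0.2],"twist":[0,0,0],"grip":1},
])

```text
time: 5.75
tcp_pos: [553.8, -207.2, 136.5]
ee_rot: [179.7, 0.1, 91.7]
force: [0.1, 0.4, 0.0]
grip_width: 20.1
gripper_force: 40.0
```

Request:
send_rows([
  {"dp":[0.576,-0.021,0.044],"twist":[0.02,0.099,-0.079],"grip":1},
  {"dp":[0.574,0.003,0.072],"twist":[0.02,0.099,-0.079],"grip":1},
  {"dp":[0.569,0.026,0.1],"twist":[0.02,0.099,-0.079],"grip":1},
  {"dp":[0.562,0.05,0.128],"twist":[0.02,0.099,-0.079],"grip":1},
  {"dp":[0.553,0.073,0.155],"twist":[0.02,0.099,-0.079],"grip":1},
  {"dp":[0.541,0.096,0.181],"twist":[0.02,0.099,-0.079],"grip":1},
  {"dp":[0.527,0.119,0.206],"twist":[0.02,0.099,-0.079],"grip":1},
  {"dp":[0.511,0.142,0.23],"twist":[0.02,0.099,-0.079],"grip":1},
])

```text
time: 6.55
tcp_pos: [528.6, 140.5, 105.8]
ee_rot: [-179.0, -23.1, 109.9]
force: [1.3, -0.2, -0.6]
grip_width: 19.8
gripper_force: 40.0
```

Request:
send_rows([
  {"dp":[0.493,0.164,0.253],"twist":[0.02,0.099,-0.079],"grip":1},
  {"dp":[0.473,0.186,0.276],"twist":[0.02,0.099,-0.079],"grip":1},
  {"dp":[0,0,0],"twist":[0,0,0],"grip":1},
  {"dp":[0,0,0],"twist":[0,0,0],"grip":1},
  {"dp":[0,0,0],"twist":[0,0,0],"grip":1},
  {"dp":[0,0,0],"twist":[0,0,0],"grip":1},
  {"dp":[0,0,0],"twist":[0,0,0],"grip":1},
  {"dp":[0,0,0],"twist":[0,0,0],"grip":1},
])

```text
time: 7.35
tcp_pos: [523.7, 224.5, 100.2]
ee_rot: [179.9, -28.7, 114.8]
force: [-0.1, 0.5, -0.8]
grip_width: 20.2
gripper_force: 40.0
```

```bash
python3 - <<'E'
from h import *
mid(); c,P,Rc,o=look('wrist'); mid()
im=c['color'].copy()
for x,y,z,col in [(43.5,0,50.5,(0,0,255)),(43.5,13,50.5,(0,0,255)),(43.5,-13,50.5,(0,0,255)),(-17,0,41.5,(0,255,0)),(-58,0,44,(255,0,0))]:
    p=Rc.T@(np.array([*(CT+EX*x+EY*y),z])-o); u=p[:2]/p[2]*c['fx']+[c['cx'],c['cy']]; print(u.round(0))
    cv2.circle(im,tuple(int(k) for k in u.round()),2,col,-1)
cv2.imwrite('pics/w3.png',im)
plan(*pose(26,60,.5),3)
E
```

```text
Traceback (most recent call last):
  File "h.py", line 38, in mid
    print('t%.2f'%s['time'],'mid x,y,z',((m[:2]-CT)@EX).round(2),((m[:2]-CT)@EY).round(2),m[2].round(2),'rpy',s['ee_rot'].round(2),'F',(f[:2]@EX).round(2),(f[:2]@EY).round(2),f[2].round(2),'grip',s['grip_width'].round(1),round(s['gripper_force'],1))
                                                                                                                                                                                                    ^^^^^^^^^^^^^^^^^^^^^
AttributeError: 'float' object has no attribute 'round'
```

```bash
sed -i "s/s\['grip_width'\].round(1)/round(s['grip_width'],1)/" h.py; python3 - <<'E'
from h import *
mid(); c,P,Rc,o=look('wrist'); mid()
im=c['color'].copy()
for x,y,z,col in [(43.5,0,50.5,(0,0,255)),(43.5,13,50.5,(0,0,255)),(43.5,-13,50.5,(0,0,255)),(-17,0,41.5,(0,255,0)),(-58,0,44,(255,0,0))]:
    p=Rc.T@(np.array([*(CT+EX*x+EY*y),z])-o); u=p[:2]/p[2]*c['fx']+[c['cx'],c['cy']]; print(u.round(0))
    cv2.circle(im,tuple(int(k) for k in u.round()),2,col,-1)
cv2.imwrite('pics/w3.png',im)
plan(*pose(26,60,.5),3)
E
```

```text
t7.35 mid x,y,z 31.12 -0.49 110.51 rpy [179.89 -28.72 114.82] F 0.54 -0.13 -0.77 grip 20.2 40.0
t7.40 mid x,y,z 31.24 -0.47 110.48 rpy [179.9  -28.72 114.82] F 0.21 0.69 -0.85 grip 20.3 40.0
[279. 259.]
[259. 259.]
[300. 259.]
[279. 356.]
[279. 429.]
{'dp': [-0.128, -0.003, 0.186], 'twist': [0.001, -0.001, 0.0]}
{'dp': [-0.128, -0.002, 0.186], 'twist': [0.001, -0.001, 0.0]}
{'dp': [-0.128, -0.002, 0.186], 'twist': [0.001, -0.001, 0.0]}
```

View pics/w3.png

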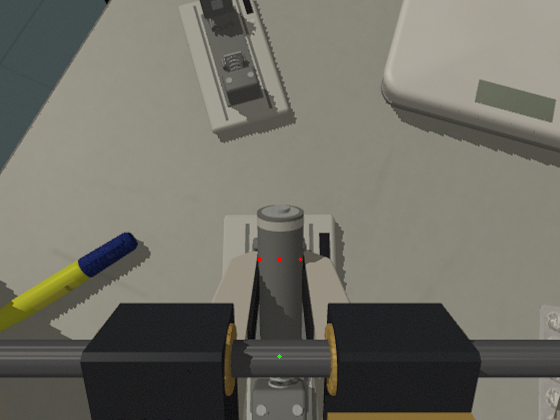

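The cell is held with the nub up (nub at (280,211)) and lined up with the charger behind it. I'll lower it to the entry pose.

Request:
send_rows([
  {"dp":[-0.128,-0.002,0.186],"twist":[0,0,0],"grip":1},
  {"dp":[-0.128,-0.002,0.186],"twist":[0,0,0],"grip":1},
  {"dp":[-0.128,-0.002,0.186],"twist":[0,0,0],"grip":1},
  {"dp":[0,0,0],"twist":[0,0,0],"grip":1},
  {"dp":[0,0,0],"twist":[0,0,0],"grip":1},
  {"dp":[0,0,0],"twist":[0,0,0],"grip":1},
  {"dp":[0,0,0],"twist":[0,0,0],"grip":1},
])

```text
time: 8.1
tcp_pos: [525.8, 220.4, 50.2]
ee_rot: [179.8, -28.7, 114.9]
force: [0.4, 0.2, -0.3]
grip_width: 19.9
gripper_force: 40.0
```

```bash
python3 - <<'E'
from h import *
mid(); c,P,Rc,o=look('wrist'); s=status.sense()
g=P[190:222,255:305]; X=(g[...,:2]-CT)@EX; Y=(g[...,:2]-CT)@EY
T=rot(s['ee_rot']); L=(g-s['tcp_pos'])@T; k=np.isfinite(L[...,0])&(L[...,2]>-30)&(L[...,2]<0)&(abs(L[...,1])<15)
print('tool-frame cell pts: x max',np.percentile(L[k][:,0],[50,90,99]),'y',np.percentile(L[k][:,1],[1,99]),'z',np.percentile(L[k][:,2],[1,99]))
plan(*pose(19,52.5,.5),3)
E
```

```text
t8.10 mid x,y,z 26.49 -0.7 60.51 rpy [179.83 -28.72 114.91] F 0.05 -0.46 -0.33 grip 19.9 40.0
tool-frame cell pts: x max [33.04550694 34.72339383 35.15902676] y [-10.19267516  10.11855208] z [-21.39104553  -1.66710925]
{'dp': [-0.046, -0.003, 0.015], 'twist': [0.001, -0.001, 0.001]}
{'dp': [-0.046, -0.003, 0.015], 'twist': [0.001, -0.001, 0.001]}
{'dp': [-0.046, -0.003, 0.015], 'twist': [0.001, -0.001, 0.001]}
```

Request:
send_rows([
  {"dp":[-0.046,-0.003,0.015],"twist":[0,0,0],"grip":1},
  {"dp":[-0.046,-0.003,0.015],"twist":[0,0,0],"grip":1},
  {"dp":[-0.046,-0.003,0.015],"twist":[0,0,0],"grip":1},
  {"dp":[0,0,0],"twist":[0,0,0],"grip":1},
  {"dp":[0,0,0],"twist":[0,0,0],"grip":1},
  {"dp":[0,0,0],"twist":[0,0,0],"grip":1},
])

```text
time: 8.75
tcp_pos: [527.7, 213.3, 41.5]
ee_rot: [179.9, -28.7, 114.9]
force: [0.3, 0.4, -1.0]
grip_width: 19.8
gripper_force: 40.0
```

```bash
python3 - <<'E'
from h import *
mid(); plan(*pose(12,51,.5),3)
E
```

```text
t8.75 mid x,y,z 19.25 0.58 51.8 rpy [179.92 -28.75 114.86] F 0.21 -0.47 -1.0 grip 19.8 40.0
{'dp': [-0.03, 0.003, -0.012], 'twist': [0.001, -0.001, 0.001]}
{'dp': [-0.03, 0.003, -0.012], 'twist': [0.001, -0.001, 0.001]}
{'dp': [-0.03, 0.003, -0.012], 'twist': [0.001, -0.001, 0.001]}
```

Request:
send_rows([
  {"dp":[-0.03,0,-0.012],"twist":[0,0,0],"grip":1},
  {"dp":[-0.03,0,-0.012],"twist":[0,0,0],"grip":1},
  {"dp":[-0.03,0,-0.012],"twist":[0,0,0],"grip":1},
  {"dp":[0,0,0],"twist":[0,0,0],"grip":1},
  {"dp":[0,0,0],"twist":[0,0,0],"grip":1},
  {"dp":[0,0,0],"twist":[0,0,0],"grip":1},
])

```text
time: 9.35
tcp_pos: [530.6, 206.9, 40.7]
ee_rot: [179.9, -28.8, 114.9]
force: [-1.7, 3.7, 2.9]
grip_width: 19.8
gripper_force: 40.0
```

```bash
python3 - <<'E'
from h import *
for i in range(4): mid(); vision.read_camera('top')
plan(*pose(7.5,51,.5),2)
E
```

```text
t9.35 mid x,y,z 12.26 0.57 51.01 rpy [179.92 -28.76 114.87] F 4.09 0.01 2.89 grip 19.8 40.0
t9.40 mid x,y,z 12.2 0.56 51.02 rpy [179.92 -28.75 114.87] F 3.19 0.33 2.31 grip 20.2 40.0
t9.45 mid x,y,z 12.21 0.56 50.99 rpy [179.92 -28.75 114.87] F 4.3 -0.5 2.66 grip 20.0 40.0
t9.50 mid x,y,z 12.18 0.57 50.98 rpy [179.92 -28.75 114.87] F 3.87 0.4 3.29 grip 20.1 40.0
{'dp': [-0.027, 0.004, -0.015], 'twist': [0.001, -0.002, 0.001]}
{'dp': [-0.027, 0.004, -0.015], 'twist': [0.001, -0.002, 0.001]}
```

Request:
send_rows([
  {"dp":[-0.028,0,-0.018],"twist":[0,0,0],"grip":1},
  {"dp":[-0.028,0,-0.018],"twist":[0,0,0],"grip":1},
  {"dp":[-0.028,0,-0.016],"twist":[0,0,0],"grip":1},
  {"dp":[0,0,0],"twist":[0,0,0],"grip":1},
  {"dp":[0,0,0],"twist":[0,0,0],"grip":1},
  {"dp":[0,0,0],"twist":[0,0,0],"grip":1},
])

```text
time: 10.15
tcp_pos: [533.3, 201.0, 41.1]
ee_rot: [179.9, -28.8, 114.9]
force: [-2.6, 8.5, 2.6]
grip_width: 20.0
gripper_force: 40.0
```

```bash
python3 - <<'E'
from h import *
for i in range(4): mid(); vision.read_camera('top')
E
```

```text
t10.15 mid x,y,z 5.74 0.66 51.38 rpy [179.94 -28.85 114.88] F 8.83 -1.24 2.63 grip 20.0 40.0
t10.20 mid x,y,z 5.73 0.66 51.39 rpy [179.94 -28.85 114.88] F 8.98 -0.93 2.03 grip 19.4 40.0
t10.25 mid x,y,z 5.75 0.67 51.4 rpy [179.94 -28.85 114.89] F 9.13 -0.39 2.54 grip 20.1 40.0
t10.30 mid x,y,z 5.75 0.66 51.39 rpy [179.94 -28.85 114.88] F 8.85 -0.61 1.65 grip 19.8 40.0
```

```bash
python3 - <<'E'
from h import *
S=[(5.75,51.4,.5),(5,48.3,.4),(5,45.4,.3),(5,42.2,.2)]
for a,b in zip(S,S[1:]): plan(*pose(*b),2,start=pose(*a))
E
```

```text
{'dp': [-0.022, -0.0, 0.015], 'twist': [0.0, -0.1, -0.0]}
{'dp': [-0.021, -0.0, 0.016], 'twist': [0.0, -0.1, -0.0]}
{'dp': [-0.015, 0.0, 0.017], 'twist': [0.0, -0.1, -0.0]}
{'dp': [-0.014, 0.0, 0.018], 'twist': [0.0, -0.1, -0.0]}
{'dp': [-0.014, -0.0, 0.02], 'twist': [0.0, -0.1, -0.0]}
{'dp': [-0.013, -0.0, 0.02], 'twist': [0.0, -0.1, -0.0]}
```

Request:
send_rows([
  {"dp":[-0.022,0,0.015],"twist":[0,-0.1,0],"grip":1},
  {"dp":[-0.021,0,0.016],"twist":[0,-0.1,0],"grip":1},
  {"dp":[-0.015,0,0.017],"twist":[0,-0.1,0],"grip":1},
  {"dp":[-0.014,0,0.018],"twist":[0,-0.1,0],"grip":1},
  {"dp":[-0.014,0,0.02],"twist":[0,-0.1,0],"grip":1},
  {"dp":[-0.013,0,0.02],"twist":[0,-0.1,0],"grip":1},
  {"dp":[0,0,0],"twist":[0,0,0],"grip":1},
  {"dp":[0,0,0],"twist":[0,0,0],"grip":1},
])

```text
time: 11.15
tcp_pos: [534.4, 198.1, 30.3]
ee_rot: [180.0, -11.7, 114.9]
force: [-3.1, 9.7, -2.1]
grip_width: 20.2
gripper_force: 40.0
```

```bash
python3 - <<'E'
from h import *
for i in range(4): mid(); vision.read_camera('top')
S=[(5,42.2,.2),(5,38.9,.1),(5,36,.0)]
for a,b in zip(S,S[1:]): plan(*pose(*b),2,start=pose(*a))
E
```

```text
t11.15 mid x,y,z 5.97 0.82 41.71 rpy [179.95 -11.66 114.92] F 10.1 -1.24 -2.14 grip 20.2 40.0
t11.20 mid x,y,z 5.78 0.82 41.64 rpy [179.96 -11.67 114.89] F 10.09 -1.78 -1.11 grip 19.5 40.0
t11.25 mid x,y,z 5.68 0.79 41.65 rpy [179.95 -11.68 114.88] F 9.46 -2.37 -1.72 grip 20.1 40.0
t11.30 mid x,y,z 5.57 0.75 41.66 rpy [179.95 -11.68 114.87] F 9.99 -2.63 -0.82 grip 20.0 40.0
{'dp': [-0.012, -0.0, 0.021], 'twist': [-0.0, -0.1, 0.0]}
{'dp': [-0.011, -0.0, 0.022], 'twist': [-0.0, -0.1, 0.0]}
{'dp': [-0.01, -0.0, 0.019], 'twist': [0.0, -0.1, -0.0]}
{'dp': [-0.009, -0.0, 0.019], 'twist': [0.0, -0.1, -0.0]}
```

Request:
send_rows([
  {"dp":[-0.012,0.005,0.021],"twist":[0,-0.1,0],"grip":1},
  {"dp":[-0.011,0.005,0.022],"twist":[0,-0.1,0],"grip":1},
  {"dp":[-0.01,0,0.019],"twist":[0,-0.1,0],"grip":1},
  {"dp":[-0.009,0,0.019],"twist":[0,-0.1,0],"grip":1},
  {"dp":[0,0,0],"twist":[0,0,0],"grip":1},
  {"dp":[0,0,0],"twist":[0,0,0],"grip":1},
  {"dp":[0,0,0],"twist":[0,0,0],"grip":1},
])

```text
time: 12.05
tcp_pos: [535.7, 195.9, 23.2]
ee_rot: [-180.0, -0.2, 114.9]
force: [-4.3, 10.3, -3.2]
grip_width: 20.0
gripper_force: 40.0
```

```bash
python3 - <<'E'
from h import *
for i in range(3): mid(); c=vision.read_camera('wrist')
cv2.imwrite('pics/w4.png',cv2.resize(c['color'][150:380,180:380],None,fx=2.5,fy=2.5))
E
```

```text
t12.05 mid x,y,z 5.67 0.54 34.82 rpy [-179.99   -0.23  114.86] F 11.14 -0.38 -3.17 grip 20.0 40.0
t12.10 mid x,y,z 5.61 0.58 34.78 rpy [-179.98   -0.23  114.85] F 10.17 0.04 -3.83 grip 19.7 40.0
t12.15 mid x,y,z 5.53 0.56 34.81 rpy [-179.99   -0.23  114.85] F 10.55 -0.35 -3.91 grip 19.8 40.0
```

View pics/w4.png

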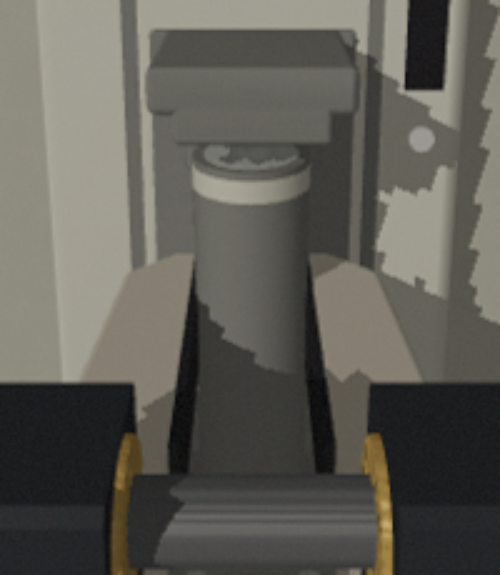

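The cell is level below the lip, with its nub end just short of the lip edge (cell end at about (250,160) in the crop). Next I'll let the spring ease it toward the wall.

Request:
send_rows([
  {"dp":[0.02,0,0.002],"twist":[0,0,0],"grip":1},
  {"dp":[0.02,0,0.002],"twist":[0,0,0],"grip":1},
  {"dp":[0.02,0,0],"twist":[0,0,0],"grip":1},
  {"dp":[0.016,0,0],"twist":[0,0,0],"grip":1},
  {"dp":[0.01,0,0],"twist":[0,0,0],"grip":1},
  {"dp":[0,0,0],"twist":[0,0,0],"grip":1},
  {"dp":[0,0,0],"twist":[0,0,0],"grip":1},
  {"dp":[0,0,0],"twist":[0,0,0],"grip":1},
])

```text
time: 13.0
tcp_pos: [533.5, 200.7, 23.1]
ee_rot: [-180.0, -0.2, 114.8]
force: [-2.7, 5.5, -2.9]
grip_width: 20.4
gripper_force: 40.0
```

```bash
python3 - <<'E'
from h import *
for i in range(4): mid(); c=vision.read_camera('top')
E
```

```text
t13.00 mid x,y,z 10.94 0.53 34.67 rpy [-1.7999e+02 -1.5000e-01  1.1482e+02] F 6.16 0.17 -2.88 grip 20.4 40.0
t13.05 mid x,y,z 10.93 0.54 34.65 rpy [-1.7999e+02 -1.5000e-01  1.1482e+02] F 6.63 0.35 -3.1 grip 19.7 40.0
t13.10 mid x,y,z 10.94 0.5 34.68 rpy [-1.8000e+02 -1.5000e-01  1.1482e+02] F 5.54 0.43 -2.59 grip 20.0 40.0
t13.15 mid x,y,z 10.95 0.53 34.66 rpy [-1.7999e+02 -1.5000e-01  1.1482e+02] F 6.26 0.3 -2.02 grip 20.0 40.0
```

Request:
send_rows([
  {"dp":[0.015,0,0.002],"twist":[0,0,0],"grip":1},
  {"dp":[0.015,0,0.002],"twist":[0,0,0],"grip":1},
  {"dp":[0.01,0,0],"twist":[0,0,0],"grip":1},
  {"dp":[0,0,0],"twist":[0,0,0],"grip":1},
  {"dp":[0,0,0],"twist":[0,0,0],"grip":1},
  {"dp":[0,0,0],"twist":[0,0,0],"grip":1},
])

```text
time: 13.8
tcp_pos: [533.1, 203.0, 23.6]
ee_rot: [179.9, -0.1, 114.8]
force: [-3.1, 4.1, -2.8]
grip_width: 19.9
gripper_force: 40.0
```

```bash
python3 - <<'E'
from h import *
for i in range(4): mid(); c=vision.read_camera('top')
E
```

```text
t13.80 mid x,y,z 13.3 -0.01 35.19 rpy [ 1.7995e+02 -9.0000e-02  1.1482e+02] F 5.04 1.08 -2.8 grip 19.9 40.0
t13.85 mid x,y,z 13.29 -0.07 35.26 rpy [ 1.7994e+02 -9.0000e-02  1.1482e+02] F 3.49 1.63 -2.82 grip 20.1 40.0
t13.90 mid x,y,z 13.29 -0.1 35.26 rpy [ 1.7994e+02 -9.0000e-02  1.1482e+02] F 3.63 2.06 -2.81 grip 19.8 40.0
t13.95 mid x,y,z 13.27 -0.1 35.3 rpy [ 1.7994e+02 -9.0000e-02  1.1482e+02] F 3.86 1.22 -2.47 grip 19.9 40.0
```

Request:
send_rows([
  {"dp":[0.005,0,0.006],"twist":[0,0,0],"grip":1},
  {"dp":[0.004,0,0.004],"twist":[0,0,0],"grip":1},
  {"dp":[0,0,0],"twist":[0,0,0],"grip":1},
  {"dp":[0,0,0],"twist":[0,0,0],"grip":1},
  {"dp":[0,0,0],"twist":[0,0,0],"grip":1},
], force=40)

```text
time: 14.5
tcp_pos: [533.1, 203.8, 23.2]
ee_rot: [179.9, -0.1, 114.8]
force: [-2.2, 2.6, 0.2]
grip_width: 20.1
gripper_force: 40.0
```

```bash
python3 - <<'E'
from h import *
for i in range(3): mid(); c=vision.read_camera('top')
E
```

```text
t14.50 mid x,y,z 13.93 -0.39 34.82 rpy [ 1.7990e+02 -9.0000e-02  1.1482e+02] F 3.31 0.9 0.2 grip 20.1 40.0
t14.55 mid x,y,z 13.96 -0.34 34.75 rpy [ 1.7991e+02 -9.0000e-02  1.1482e+02] F 3.18 1.47 1.8 grip 20.3 40.0
t14.60 mid x,y,z 13.96 -0.38 34.77 rpy [ 1.7991e+02 -9.0000e-02  1.1482e+02] F 3.31 1.05 0.16 grip 20.1 40.0
```

Spring force is about 3.2 N, so the plate is in 4 mm and the cell is at home. It now rests on the saddles too (vertical force has risen). I'll release gently.

Request:
send_rows([
  {"dp":[0,0,0],"twist":[0,0,0],"grip":1},
  {"dp":[0,0,0],"twist":[0,0,0],"grip":1},
  {"dp":[0,0,0],"twist":[0,0,0],"grip":0.7},
  {"dp":[0,0,0],"twist":[0,0,0],"grip":0.65},
  {"dp":[0,0,0],"twist":[0,0,0],"grip":0.65},
  {"dp":[0,0,0],"twist":[0,0,0],"grip":0.65},
], force=4)

```text
time: 15.25
tcp_pos: [533.0, 203.7, 23.0]
ee_rot: [179.9, -0.1, 114.8]
force: [-0.5, 0.5, -0.1]
grip_width: 32.6
gripper_force: 0.0
```

```bash
python3 - <<'E'
from h import *
for i in range(2): mid(); c=vision.read_camera('top')
E
```

```text
t15.25 mid x,y,z 13.88 -0.25 34.65 rpy [ 1.7992e+02 -8.0000e-02  1.1482e+02] F 0.67 0.25 -0.13 grip 32.6 0.0
t15.30 mid x,y,z 13.9 -0.24 34.62 rpy [ 1.7992e+02 -8.0000e-02  1.1482e+02] F 0.12 -0.7 -0.29 grip 32.8 0.0
```

Request:
send_rows([
  {"dp":[0,0,-0.1],"twist":[0,0,0],"grip":0.65},
  {"dp":[0,0,-0.3],"twist":[0,0,0],"grip":0.65},
  {"dp":[0,0,-0.5],"twist":[0,0,0],"grip":0.65},
  {"dp":[-0.3,0,-0.5],"twist":[0,0,0],"grip":0.65},
  {"dp":[-0.5,0,-0.4],"twist":[0,0,0],"grip":0.65},
  {"dp":[-0.3,0,-0.2],"twist":[0,0,0],"grip":0.65},
  {"dp":[0,0,0],"twist":[0,0,0],"grip":0.65},
  {"dp":[0,0,0],"twist":[0,0,0],"grip":0.65},
])

```text
time: 16.15
tcp_pos: [567.7, 128.4, 173.3]
ee_rot: [179.9, -0.1, 114.8]
force: [-0.1, -0.6, -1.2]
grip_width: 32.7
gripper_force: 0.0
```

```bash
python3 - <<'E'
from h import *
mid(); c,P,Rc,o=look('wrist')
q=np.array([[*(CT+EX*x+EY*y),34] for x in(-80,80) for y in(-45,45)])-o; p=q@Rc; u=p[:,:2]/p[:,2:]*c['fx']+[c['cx'],c['cy']]
a=np.clip(u.min(0).astype(int)-8,0,None); b=u.max(0).astype(int)+8; print(a,b)
cv2.imwrite('pics/w5.png',cv2.resize(c['color'][a[1]:b[1],a[0]:b[0]],None,fx=2.4,fy=2.4)[:600])
X=(P[...,:2]-CT)@EX; Y=(P[...,:2]-CT)@EY; k=abs(Y)<2
for x in range(-58,60,4):
    m=k&(abs(X-x)<1.2)
    if m.any(): print(x,np.median(P[m][:,2]).round(1),end=' | ')
k=(abs(X-5)<25)&(P[...,2]>30)&(P[...,2]<50); print('\ncell y',np.percentile(Y[k],[2,50,98]))
E
```

```text
t16.15 mid x,y,z -68.94 -0.11 184.91 rpy [ 1.7988e+02 -1.0000e-01  1.1475e+02] F -0.47 0.36 -1.19 grip 32.7 0.0
[210   0] [347 215]
-58 42.4 | -54 42.6 | -50 42.7 | -46 43.8 | -42 274.0 | -38 270.8 | -34 16.1 | -30 16.5 | -26 25.9 | -22 39.7 | -18 43.8 | -14 44.3 | -10 44.0 | -6 44.0 | -2 43.9 | 2 44.2 | 6 43.7 | 10 44.0 | 14 44.1 | 18 43.5 | 22 43.9 | 26 43.8 | 30 43.9 | 34 44.0 | 38 44.0 | 42 44.3 | 46 48.8 | 50 49.5 | 54 49.7 | 58 48.9 | 
cell y [-10.67657365  -0.37325851   9.21819091]
```

View pics/w5.png

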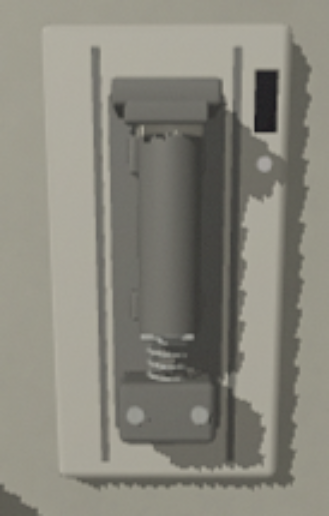

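The last view shows the cell lying level in the bay: its top is at z ≈ 44 mm along the whole length, the nub end is under the lip at about (165,125), and the spring plate is against the flat end at (165,335).

```bash
python3 -c "
from plant import arm; print(arm.sign_off())"
```

```text
the job is handed in; nothing more can be done
None
```

The long cell lies flat in the largest charger's bay with its nub under the lip. At 3 to 4 N of spring force I released it, and the job is handed in at about 16 s; the highest wrist-force reading I saw while pressing was about 12 N.

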